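Press a feeder-tube stopper home with locking pliers, then release them

ROBOT

A 7-joint arm with a two-finger parallel gripper is mounted at the origin on the work surface. World frame = base frame: x ahead of the robot, y to its left, z up, the work surface at z = 0. Lengths are in m, angles in rad, forces in N, time in s.
With the tool pointing down it reaches from about 0.4 to 0.85 m from the base axis. Payload 10.4 kg.
Tool frame: the origin (TCP) lies at the very end of the fingers, on their centre line; the grasp point (between the pads) lies 19 mm behind it; z points along the fingers, y is the line along which they close (so a half turn about z gives the same grasp; the last joint's range is limited). The gripper opens to 85 mm and grips with 20 to 120 N. Pads are 22 mm wide; open, the fingers measure 114 mm over their backs; the gripper's body (76 mm by 85 mm) begins 54 mm behind the grasp point. The pads swing forward as they close: fully open they stand 13 mm farther back than shut.
Start: joints at [1.085, 0.332, -0.065, 1.46, 0.022, 1.35, -0.088], TCP at [0.279, -0.559, 0.231] pointing down, gripper open.
Joint ranges: [-2.6, 2.6], [-0.5, 2.12], [-1.47, 1.34], [0.16, 2.42], [-1.27, 4.41], [0.06, 2.06], [-2.6, 2.6]. Speed limits (rad/s): [2.22, 2.22, 2.79, 2.79, 3.14, 3.14, 3.14].

INTERFACE

Orientations are given as a unit quaternion [x, y, z, w].
In Python, from workcell import manip, vision, order gives the robot as it stands. The module is installed in compiled form; this text tells all that it offers.
- The arm moves only by the tool move_arm, never from a script. Its argument "motion" is a list of rows, each a list of 3 entries, a list of its own where there are three numbers: the shift along the tool's x, y, z scaled (see below), then the turn, a rotation vector about the tool's x, y, z scaled (see below), then the opening, from -1 (shut) to 1 (fully open). In form: [[[dx, dy, dz], [wx, wy, wz], hand], ...]. A call has 1 to 12 rows; each row shifts and turns the commanded pose from where the row before left it, along the tool's axes as they then stand; what a row does not reach is not made up. The controller multiplies each number of a shift by 0.75 m and each number of a turn by pi/4 rad. A row lasts 1/10 s, in which the tool goes at most 50 mm and 8.59 degrees, less where a joint would pass 70% of its speed; a pose out of reach is approached as far as the arm can. A call with a number of a shift or a turn outside -1 to 1 is refused whole. A call with a gripper value outside its range is refused whole. The fingers move at their own pace and stop on an object; "newtons" is the grip in N (left out, the last holds). Time passes only in rows, so rows that do not move let the fingers close. It gives the time, the measured TCP pose, the force, the opening and the grip force at its end, in the units of the state.
- manip.get_obs(): the state, without advancing time (a new reading comes with each control period).
- vision.camera(name): name is "side" or "top"; returns a dict with "pixels" (384x512x3 uint8, red, green, blue), "fx", "fy", "cx", "cy" (pixels), "k1" (the pictures are not rectified: a ray, as slopes to the right and down, at radius r is drawn at 1 + k1 r^2 times it, then the intrinsics apply), "R" (3x3) and "t" (3): a world point X has camera coordinates R X + t. Camera axes: x right, y down, z forward; pixel columns grow to the right and rows downward; lengths in m; the calibration is good to about 2 mm. A picture is of the moment at which its call begins. There is no depth.
- order.hand_in(): hands the job in; it is judged then, once.
The state is a dict: "clock": time; "joint_pos": joint angles; "joint_velocities": joint speeds; "tau": joint torques, N m; "position": TCP position; "ee_rot": TCP orientation; "ft_force": force on the tool from outside, world axes, zero at the start; "torque": the same for the moment, N m; "grip_width": opening from 0.0 (shut) to 1.0 (fully open); "grasp_force": force on a finger pad.
Only numpy, scipy, OpenCV 4.12 (cv2) and the standard library are available. Lean on these libraries where they do the work, as an engineer would, in place of code of your own. Each camera call takes 0.05 s, during which the arm holds its last target. There are 200 camera calls.

TASK

Squeeze the orange handle of the bolted-down locking pliers towards the black one until it snaps over centre and the pliers stay shut by themselves, driving the maple stopper fully home into the clear feeder tube, and take your hand off. Then flick the red release lever so that the pliers spring open and leave the stopper home. Feel for the snap and go gently (never more than 20 newtons on the pliers), open them by the lever only, and leave the things around them where they are.

Things in the scene. Friction and masses are not known exactly. Their poses are not given: they have to be found in the camera images.
- clamp: Locking pliers lying flat, bolted on a fixed blue plate (x -165 to 110, y -93 to 92 mm of its own frame, top at z 10 mm). Origin: table level, under the steel body block. Own axes: handles point to -x (to the robot), jaws to +x, moving orange handle on the +y side, z up. Fixed black handle: y = -30 mm, x 10 to -155, 17 mm thick, z 28 to 58 mm. Highest part 64 mm.
- handle: Moving orange handle: straight bar 17 mm thick, z 28 to 58 mm, from its vertical pivot 133 mm along its own -x; own +y is its outer side. Squeezing swings its end to clamp -y (anticlockwise from above) by 0.63 to 0.78 rad from the start to the stop. Locked, it lies along clamp -x give or take 0.11 rad: this hidden adjusting-screw setting can only be felt.
- handle_push (a point): Push here: outer (+y) face of the orange handle, 115 mm from the pivot, 43 mm above the table; moves with it. Resistance: under 1 N, then up to 7-12 N, fading to 0 at the centre; from there the handle runs on 3.5 mm by itself to a hard stop and stays locked. Pushing on at the stop, force climbs steeply. Let go short of the centre it flies back open, hard: ease off slowly.
- handle_pivot (a point): Vertical axis of the orange handle, 43 mm above the table; at x = -10, y = 20 mm of the clamp.
- jaw (a joint): Angle of the moving jaw (rad): 0 wide open, about 0.127 both at the centre (shut) and when locked, so it hardly tells before from beyond the centre. A spring opens it; only the handle closes it, after 0.05 to 0.2 rad of free handle travel.
- plug (a joint): How far the maple stopper (36 mm flange) is pushed into the clear tube (m): starts at 0 to 0.002, home at 0.006 (flange on the tube). Tight fit, about 5 N; stays where it is pushed. The moving jaw pushes it. The tube (40 mm across) lies along clamp y at x = 85 mm, y -30 to 46 mm.
- lever (a joint): Turn of the red release lever (rad): 0 at rest (light return spring), hard stop at 1.0. Turned, its inner arm pushes the locked orange handle back over centre, somewhere between 0.1 and 0.9 rad depending on the screw setting; this takes 1 to 8 N at the pad. Left alone, it swings back to 0.
- lever_pad (a point): The +y face of the red paddle (26 mm long, 6 mm thick, z 29 to 57 mm) at the lever's end, beyond the ends of both handles; 50 mm from the lever's pivot, 43 mm above the table. At rest it is 49 mm to clamp -x and 10 mm to +y of that pivot. Push it towards clamp -y (anticlockwise from above about the lever pivot). Moves with the lever.
- lever_pivot (a point): Vertical axis of the red lever, 43 mm above the table; at x = -150, y = -12 mm of the clamp.
- dispenser: Bystander: green press-button treat dispenser, 75 x 75 mm, 123 mm high, loose; origin under its centre.
- tile: Bystander: ceramic perch tile 100 x 100 x 10 mm, loose; origin under its centre.
- cube: Bystander: maple cube, 40 mm, loose; origin under its centre.
- chew_ring: Bystander: pink silicone chew ring, 60 mm across, 14 mm high, loose; origin under its centre.

How it is judged:
By the outcome, as a careful person would: the job done as asked, in the order asked, and still so for the second after the job is handed in, with the robot touching nothing.
It also fails if it takes over 64 s, if anything falls off the work surface, if the arm or the gripper's body presses on something with over 40 N, if the wrist force passes 120 N, or if a joint passes its speed limit or range.

## Working session

There is one attempt and no reset: what is moved stays moved. The work goes in short steps, Python scripts to look and compute and a tool call to move; the robot and the scene stay as the last step left them, time stands still between calls to the robot, and variables do not carry over. Pictures are saved under pics/ and viewed, at most 10 in all, crops included, and the job is handed in when it is done.

Besides the shell and the picture viewer there is one more tool, called after "Call:" by a JSON object that holds its "method" and its "body", one argument or row to a line. move_arm: Moves the arm, as the interface text tells. Its arguments: {"type":"object","properties":{"motion":{"type":"array"},"newtons":{"type":"number"}},"required":["motion"]}

```bash
mkdir -p pics
cat > h.py <<'E'
import numpy as np, cv2
from workcell import manip, vision, order
def ray(c,u,v):
    x,y=(u-c["cx"])/c["fx"],(v-c["cy"])/c["fy"]; a,b=x,y
    for _ in range(20):
        s=1+c["k1"]*(a*a+b*b); a,b=x/s,y/s
    R=np.array(c["R"]); return -R.T@np.array(c["t"]), R.T@np.array([a,b,1.])
def onz(c,u,v,z):
    o,d=ray(c,u,v); return o+d*(z-o[2])/d[2]
def proj(c,X):
    p=np.array(c["R"])@np.array(X)+np.array(c["t"]); a,b=p[:2]/p[2]; s=1+c["k1"]*(a*a+b*b)
    return np.array([c["cx"]+c["fx"]*a*s,c["cy"]+c["fy"]*b*s])
def snap(n,f):
    c=vision.camera(n); cv2.imwrite(f"pics/{f}.png",np.array(c["pixels"])[:,:,::-1]); return c
E
python3 - <<'E'
from h import *
import pickle
for n in("top","side"):
    c=snap(n,n+"0"); pickle.dump(c,open(n+".pkl","wb")); print(n,c["fx"],c["k1"],ray(c,256,192))
o=manip.get_obs();print(o)
E
```

```text
top 398.7293524492033 -0.11723404170737836 (array([0.50082404, 0.0017063 , 0.98681897]), array([ 0.16067456,  0.0298982 , -0.98682613]))
side 402.0609868170026 -0.026670715490154876 (array([ 0.23164474, -0.46105476,  0.49260715]), array([ 0.50643751,  0.63499497, -0.58341016]))
{'clock': 0.1, 'joint_pos': array([ 1.08544757,  0.33280979, -0.06468213,  1.46084234,  0.02159761,
        1.34988446, -0.08848671]), 'joint_velocities': array([-0.00040308, -0.00143254,  0.0018091 , -0.00082127,  0.00161925,
       -0.00113472,  0.00061576]), 'tau': array([ 1.09821474e-03, -6.26744628e+01,  4.88433614e-02, -3.92428350e+01,
        1.62894989e-02,  6.98871212e-03,  7.05012667e-05]), 'position': array([ 0.27885036, -0.55898342,  0.2306019 ]), 'ee_rot': array([ 9.73350265e-01,  2.29322638e-01, -1.71612543e-04, -6.00352409e-04]), 'ft_force': array([ 0.83586121,  0.36149208, -1.00234212]), 'torque': array([-0.01987308, -0.02057531,  0.04377274]), 'grasp_force': 0.0, 'grip_width': 1.001699299177379}
```

View pics/top0.png

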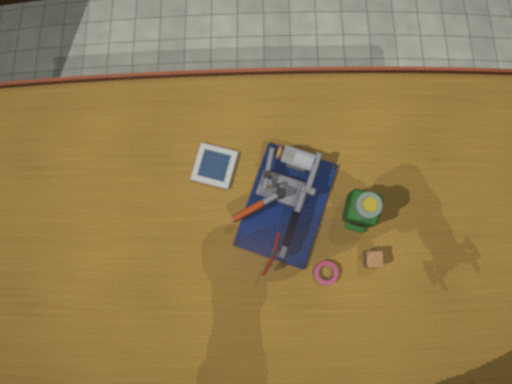

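View pics/side0.png

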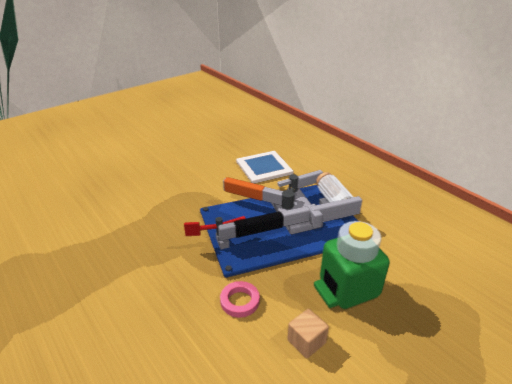

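The top view shows the blue plate, with corners near (268,143), (338,163), (306,268) and (235,245). The orange handle's free end is at (235,217), the red lever runs from (278,235) to (264,275), and the tile is at (215,165), left of the handle. The side view confirms this and shows the red paddle at (192,229).

```bash
cat > fit.py <<'E'
from h import *
import pickle
def handle(c,T,th):
    im=cv2.cvtColor(np.array(c["pixels"]),cv2.COLOR_RGB2HSV)
E
python3 - <<'E'
from h import *
import pickle
c=pickle.load(open("top.pkl","rb")); hsv=cv2.cvtColor(np.array(c["pixels"]),cv2.COLOR_RGB2HSV)
m=cv2.inRange(hsv,(105,120,40),(130,255,255)); m[:, :235-5]=0
cs,_=cv2.findContours(m,cv2.RETR_EXTERNAL,cv2.CHAIN_APPROX_NONE)
pts=np.vstack([k[:,0] for k in cs if cv2.contourArea(k)>15])
P=np.array([onz(c,u,v,.010)[:2] for u,v in pts])
r=cv2.minAreaRect(P.astype(np.float32)*1000); print(r); B=cv2.boxPoints(r); print(B)
# orientation: long axis, pointing +x
e=[B[1]-B[0],B[2]-B[1]]; l=max(e,key=np.linalg.norm); l=l*np.sign(l[0]); yaw=np.arctan2(l[1],l[0])
Rm=np.array([[np.cos(yaw),-np.sin(yaw)],[np.sin(yaw),np.cos(yaw)]])
ctr=B.mean(0)/1000; org=ctr-Rm@np.array([-.0275,-.0005]); print("yaw",yaw,"org",org)
np.save("T.npy",[*org,yaw])
W=lambda x,y,z:np.array([*(org+Rm@np.array([x,y])),z])
print("pivot",W(-.01,.02,.043),"leverpiv",W(-.15,-.012,.043),"pad",W(-.199,-.002,.043))
# orange / red
out=cv2.resize(np.array(c["pixels"])[120:290,180:400,::-1],None,fx=3.5,fy=3.5,interpolation=cv2.INTER_CUBIC)
for n,lo,hi,z in(("orange",(4,170,120),(13,255,255),.058),("red",(0,150,80),(3,255,255),.057)):
    m=cv2.inRange(hsv,lo,hi)
    if n=="red": m|=cv2.inRange(hsv,(172,150,80),(180,255,255))
    q=np.argwhere(m[120:290,225:300])[:,::-1]+[225,120]
    Q=(np.array([onz(c,u,v,z)[:2] for u,v in q])-org)@Rm*1000
    print(n,len(Q),Q.min(0),Q.max(0),cv2.minAreaRect(Q.astype(np.float32)))
for p in[(-.165,-.093,.01),(-.165,.092,.01),(.11,-.093,.01),(.11,.092,.01),(-.01,.02,.058),(-.15,-.012,.057),(-.199,-.002,.057),(-.155,-.03,.058)]:
    u,v=proj(c,W(*p)); cv2.circle(out,(int((u-180+.5)*3.5),int((v-120+.5)*3.5)),3,(255,255,0),1)
cv2.imwrite("pics/crop1.png",out)
E
```

```text
((643.6077880859375, -47.71409606933594), (179.23165893554688, 229.9662322998047), 70.666015625)
[[ 505.4397    -94.208084]
 [ 722.4369   -170.34395 ]
 [ 781.7759     -1.220108]
 [ 564.7787     74.91576 ]]
yaw -0.3374417 org [ 0.66972246 -0.05634684]
pivot [ 0.6669079 -0.034164   0.043    ] leverpiv [ 0.52420887 -0.01800897  0.043     ] pad [0.48128298 0.00764972 0.043     ]
orange 167 [-218.40104735   -2.23255006] [-62.57598723 108.54865417] ((-141.16033935546875, 29.448036193847656), (152.59463500976562, 73.6390380859375), 46.25090789794922)
red 6 [-190.11962699   -8.15219401] [-122.80407169   -3.17812732] ((-156.465576171875, -5.965365409851074), (67.35322570800781, 1.663802146911621), 3.6392643451690674)
```

View pics/crop1.png

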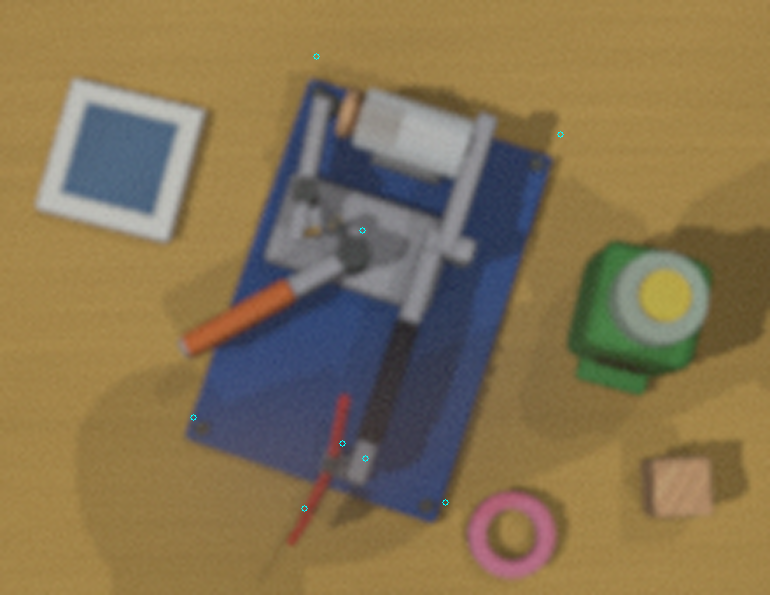

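The markers sit about 7 px off along the plate because its shadowed end was lost from the mask. In the crop, the plate corners are (313,80), (552,156), (438,522) and (188,437). The pivot disc is at (354,252), the handle end at (186,348), the lever pivot at (333,464) and the paddle end at (292,542). I'll refit from corner points.

Run:
```python
from h import *
import pickle
c=pickle.load(open("top.pkl","rb"))
f=lambda p,z:onz(c,p[0]/3.5+180-.5,p[1]/3.5+120-.5,z)[:2]
px=[(313,80),(552,156),(438,522),(188,437)]; M=np.array([(.11,.092),(.11,-.093),(-.165,-.093),(-.165,.092)])
W=np.array([f(p,.01) for p in px])
A=M-M.mean(0);B=W-W.mean(0); H=A.T@B; yaw=np.arctan2(H[0,1]-H[1,0],H[0,0]+H[1,1])
Rm=np.array([[np.cos(yaw),-np.sin(yaw)],[np.sin(yaw),np.cos(yaw)]]); org=W.mean(0)-Rm@M.mean(0)
print(yaw,org,"res mm",1000*(W-(M@Rm.T+org)))
np.save("T.npy",[*org,yaw])
C=lambda p,z:((f(p,z)-org)@Rm*1000).round(1)
for n,p,z in[("pivot disc",(354,248),.064),("orange end",(186,348),.058),("orange start",(295,290),.058),("lever piv",(333,464),.06),("paddle end",(292,542),.057),("black end",(357,478),.058),("tile ctr",(122,160),.01),("tilecorner",(172,242),.01),("cube",(680,488),.04),("ring",(513,535),.014)]: print(n,C(p,z),f(p,z).round(3))
o,d=ray(c,256,192)
for n,p in[("hpush start",None)]:pass
print("lever_pad",org+Rm@[-.199,-.002],"pivot",org+Rm@[-.01,.02])
```

```text
-0.3389129513823059 [ 0.65485307 -0.05161282] res mm [[-2.57979692 -1.62582235]
 [-0.38308174  2.56426846]
 [ 1.56975775  0.35502378]
 [ 1.39312092 -1.29346988]]
pivot disc [-8.6 21.8] [ 0.654 -0.028]
orange end [-107.5  107.4] [0.589 0.085]
orange start [-47.3  50.6] [0.627 0.012]
lever piv [-149.5  -10.1] [ 0.511 -0.011]
paddle end [-206.6   -0.7] [0.46  0.016]
black end [-153.1  -28.1] [ 0.501 -0.027]
tile ctr [  8.8 201.4] [0.73  0.135]
tilecorner [-36.3 147.3] [0.67  0.099]
cube [ -90.8 -237.9] [ 0.49  -0.246]
ring [-155.8 -143.6] [ 0.46  -0.135]
lever_pad [0.46650794 0.0126609 ] pivot [ 0.65207115 -0.02942587]
```

```bash
cat >> h.py <<'E'
from scipy.spatial.transform import Rotation as Ro
ox,oy,yaw=np.load("T.npy"); Rm=np.array([[np.cos(yaw),-np.sin(yaw)],[np.sin(yaw),np.cos(yaw)]])
org=np.array([ox,oy])+Rm@np.array([.0005,.001])
def cl2w(x,y): return org+Rm@np.array([x,y])
def hpt(th,r,n):   # point at r from pivot along handle, n outward, handle angle th
    return cl2w(-.01-r*np.cos(th)+n*np.sin(th), .02+r*np.sin(th)+n*np.cos(th))
def go(xy,z,tyaw):  # needed tool-frame shift/turn (units), from measured pose
    o=manip.get_obs(); R=Ro.from_quat(o["ee_rot"]); d=R.inv().apply(np.array([*xy,z])-o["position"])
    Rt=Ro.from_matrix(np.array([[np.cos(tyaw),np.sin(tyaw),0],[np.sin(tyaw),-np.cos(tyaw),0],[0,0,-1]]))
    w=(R.inv()*Rt).as_rotvec()
    print("pos",o["position"].round(4),"shift units",(d/.75).round(4),"dist",np.linalg.norm(d).round(3),"turn units",(w/(np.pi/4)).round(4),"F",o["ft_force"].round(2),"t",o["clock"])
def inclamp():
    o=manip.get_obs(); p=Rm.T@(o["position"][:2]-org); x=Ro.from_quat(o["ee_rot"]).as_matrix()[:,0]
    print("clamp mm",(p*1000).round(1),"z",o["position"][2].round(4),"toolx yaw in clamp",round(np.arctan2(x[1],x[0])-yaw,3),"Fclamp",(Rm.T@o["ft_force"][:2]).round(2),o["ft_force"][2].round(2))
E
python3 - <<'E'
from h import *
th=.72; print(hpt(th,.115,.034),hpt(th,.133,0)); go(hpt(th,.115,.034),.2,np.pi/2-th*-1+yaw if 0 else np.pi/2-th+yaw)
E
```

```text
[0.62618786 0.08826461] [0.5877291  0.08730355]
pos [ 0.2789 -0.559   0.2306] shift units [ 0.7997 -0.5654  0.0415] dist 0.735 turn units [-0.0016  0.     -0.0625] F [ 0.84  0.36 -1.  ] t 0.1
```

Call:
{"method": "move_arm", "body": {
  "motion": [
    [[0.04,-0.0283,0.002],[0,0,-0.003],-1],
    [[0.04,-0.0283,0.002],[0,0,-0.003],-1],
    [[0.04,-0.0283,0.002],[0,0,-0.003],-1],
    [[0.04,-0.0283,0.002],[0,0,-0.003],-1],
    [[0.04,-0.0283,0.002],[0,0,-0.003],-1],
    [[0.04,-0.0283,0.002],[0,0,-0.003],-1],
    [[0.04,-0.0283,0.002],[0,0,-0.003],-1],
    [[0.04,-0.0283,0.002],[0,0,-0.003],-1],
    [[0.04,-0.0283,0.002],[0,0,-0.003],-1],
    [[0.04,-0.0283,0.002],[0,0,-0.003],-1],
    [[0.04,-0.0283,0.002],[0,0,-0.003],-1],
    [[0.04,-0.0283,0.002],[0,0,-0.003],-1]
  ],
  "newtons": 40
}}

```text
clock: 1.3
position: [0.4827, -0.1665, 0.2131]
ee_rot: [0.97, 0.243, -0.0, -0.0]
ft_force: [0.5, -0.4, -0.5]
grip_width: -0.001
grasp_force: 0.0
```

Call:
{"method": "move_arm", "body": {
  "motion": [
    [[0.04,-0.0283,0.002],[0,0,-0.003],-1],
    [[0.04,-0.0283,0.002],[0,0,-0.003],-1],
    [[0.04,-0.0283,0.002],[0,0,-0.003],-1],
    [[0.04,-0.0283,0.002],[0,0,-0.003],-1],
    [[0.04,-0.0283,0.002],[0,0,-0.003],-1],
    [[0.04,-0.0283,0.002],[0,0,-0.003],-1],
    [[0.04,-0.0283,0.002],[0,0,-0.003],-1],
    [[0,0,0],[0,0,0],-1],
    [[0,0,0],[0,0,0],-1],
    [[0,0,0],[0,0,0],-1],
    [[0,0,0],[0,0,0],-1]
  ]
}}

```text
clock: 2.4
position: [0.5958, 0.0614, 0.2028]
ee_rot: [0.968, 0.25, -0.0, 0.0]
ft_force: [-0.0, -0.7, 0.5]
grip_width: 0.001
grasp_force: 0.0
```

Run:
```python
from h import *
go(hpt(.72,.115,.034),.026,np.pi/2-.72+yaw)
```

```text
pos [0.5958 0.0614 0.2028] shift units [ 0.0529 -0.0119  0.2358] dist 0.181 turn units [ 0.0009  0.0005 -0.008 ] F [-0.01 -0.69  0.49] t 2.4
```

Call:
{"method": "move_arm", "body": {
  "motion": [
    [[0.0265,-0.006,0],[0,0,-0.004],-1],
    [[0.0264,-0.006,0],[0,0,-0.004],-1],
    [[0,0,0.035],[0,0,0],-1],
    [[0,0,0.035],[0,0,0],-1],
    [[0,0,0.035],[0,0,0],-1],
    [[0,0,0.035],[0,0,0],-1],
    [[0,0,0.035],[0,0,0],-1],
    [[0,0,0.035],[0,0,0],-1],
    [[0,0,0.0258],[0,0,0],-1],
    [[0,0,0],[0,0,0],-1],
    [[0,0,0],[0,0,0],-1],
    [[0,0,0],[0,0,0],-1]
  ]
}}

```text
clock: 3.6
position: [0.6271, 0.0898, 0.0276]
ee_rot: [0.967, 0.254, 0.001, 0.0]
ft_force: [0.1, -0.6, -0.4]
grip_width: 0.003
grasp_force: 0.0
```

Run:
```python
from h import *
go(hpt(.72,.115,.034),.026,np.pi/2-.72+yaw); inclamp()
c=snap("top","t1"); im=np.array(c["pixels"])[130:280,190:340,::-1]
d=snap("side","s1"); im2=np.array(d["pixels"])[120:290,160:390,::-1]
a=cv2.resize(im,(400,400),interpolation=3); b=cv2.resize(im2,(400,296),interpolation=3)
o=np.zeros((400,800,3),np.uint8); o[:,:400]=a; o[:296,400:]=b; cv2.imwrite("pics/c1.png",o)
```

```text
pos [0.6271 0.0898 0.0276] shift units [-0.0021  0.0012  0.0021] dist 0.002 turn units [ 0.0013 -0.0026  0.0017] F [ 0.08 -0.58 -0.36] t 3.6
clamp mm [-73.7 123.2] z 0.0276 toolx yaw in clamp 0.852 Fclamp [ 0.27 -0.52] -0.36
```

View pics/c1.png

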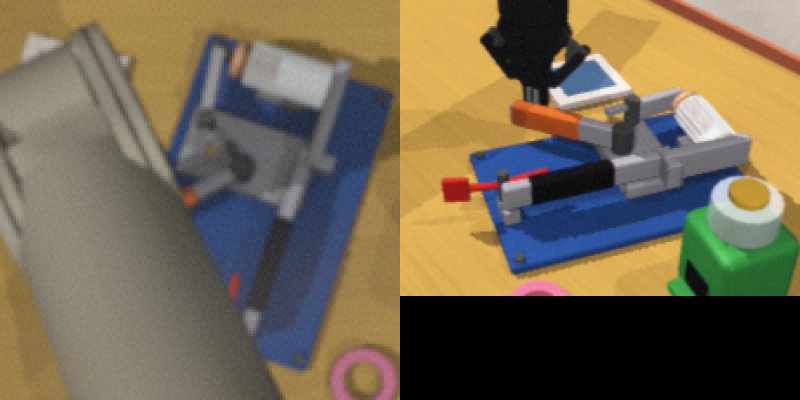

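Crop: the shut fingers stand behind the orange handle near its end, at (535,95) in the side half, clear of the tile. Now close the gap and follow the arc.

Call:
{"method": "move_arm", "body": {
  "motion": [
    [[-0.005,0.0005,0.001],[0,0,0],-1],
    [[-0.005,0.0005,0.001],[0,0,0],-1],
    [[-0.005,0,0],[0,0,0],-1],
    [[-0.003,0,0],[0,0,0],-1],
    [[-0.0031,-0.0005,0],[0,0,-0.0255],-1],
    [[-0.0031,-0.0005,0],[0,0,-0.0255],-1],
    [[-0.0031,-0.0005,0],[0,0,-0.0255],-1],
    [[-0.0031,-0.0005,0],[0,0,-0.0255],-1],
    [[-0.0031,-0.0005,0],[0,0,-0.0255],-1],
    [[0,0,0],[0,0,0],-1]
  ]
}}

```text
clock: 4.7
position: [0.6036, 0.078, 0.0244]
ee_rot: [0.953, 0.303, -0.0, 0.0]
ft_force: [-0.2, -0.6, 0.2]
grip_width: 0.002
grasp_force: 0.0
```

```bash
cat >> h.py <<'E'
def st():
    o=manip.get_obs(); inclamp(); x=Ro.from_quat(o["ee_rot"]).as_matrix()[:,0]
    th=np.pi/2-(np.arctan2(x[1],x[0])-yaw); p=Rm.T@(o["position"][:2]-org)-[-.01,.02]; r=np.hypot(*p); 
    n=.0195; ph=np.arctan2(p[1],-p[0])  # polar angle of TCP from -x
    print("tool th",round(th,3),"handle th est",round(ph-np.arcsin(n/r),3),"push N",round(float(x@o["ft_force"]),2),"TCP in handle frame",(r*1000*np.cos(ph-th)).round(1),(r*1000*np.sin(ph-th)).round(1),"t",o["clock"])
E
python3 -c "
from h import *
st()"
```

```text
clamp mm [-92.  104.2] z 0.0244 toolx yaw in clamp 0.954 Fclamp [ 0.03 -0.61] 0.16
tool th 0.617 handle th est 0.632 push N -0.48 TCP in handle frame 115.6 21.2 t 4.7
```

Call:
{"method": "move_arm", "body": {
  "motion": [
    [[-0.0031,-0.0005,0],[0,0,-0.0255],-1],
    [[-0.0031,-0.0005,0],[0,0,-0.0255],-1],
    [[-0.0031,-0.0005,0],[0,0,-0.0255],-1],
    [[-0.0031,-0.0005,0],[0,0,-0.0255],-1],
    [[-0.0031,-0.0005,0],[0,0,-0.0255],-1],
    [[-0.0031,-0.0005,0],[0,0,-0.0255],-1],
    [[0,0,0],[0,0,0],-1]
  ]
}}

```text
clock: 5.4
position: [0.5916, 0.0714, 0.0247]
ee_rot: [0.933, 0.359, 0.0, 0.0]
ft_force: [2.7, 0.4, 0.6]
grip_width: 0.002
grasp_force: 1.1
```

```bash
python3 -c "
from h import *
st()"
```

```text
clamp mm [-101.   94.] z 0.0247 toolx yaw in clamp 1.074 Fclamp [2.45 1.3 ] 0.6
tool th 0.497 handle th est 0.515 push N 2.31 TCP in handle frame 115.3 21.7 t 5.4
```

Call:
{"method": "move_arm", "body": {
  "motion": [
    [[-0.0031,-0.0005,0],[0,0,-0.0255],-1],
    [[-0.0031,-0.0005,0],[0,0,-0.0255],-1],
    [[-0.0031,-0.0005,0],[0,0,-0.0255],-1],
    [[-0.0031,-0.0005,0],[0,0,-0.0255],-1],
    [[0,0,0],[0,0,0],-1]
  ]
}}

```text
clock: 5.9
position: [0.5845, 0.0664, 0.0249]
ee_rot: [0.918, 0.397, 0.001, 0.0]
ft_force: [6.9, 2.5, 0.2]
grip_width: -0.002
grasp_force: 2.8
```

```bash
python3 -c "
from h import *
st()"
```

```text
clamp mm [-106.1   86.9] z 0.0249 toolx yaw in clamp 1.155 Fclamp [5.64 4.6 ] 0.19
tool th 0.416 handle th est 0.441 push N 6.48 TCP in handle frame 114.9 22.3 t 5.9
```

Call:
{"method": "move_arm", "body": {
  "motion": [
    [[-0.0031,-0.0005,0],[0,0,-0.0255],-1],
    [[-0.0031,-0.0005,0],[0,0,-0.0255],-1],
    [[-0.0031,-0.0005,0],[0,0,-0.0255],-1],
    [[0,0,0],[0,0,0],-1]
  ]
}}

```text
clock: 6.3
position: [0.5793, 0.0622, 0.0251]
ee_rot: [0.906, 0.424, 0.001, 0.0]
ft_force: [7.5, 3.4, -0.6]
grip_width: -0.002
grasp_force: 3.5
```

```bash
python3 -c "
from h import *
st()"
```

```text
clamp mm [-109.6   81.2] z 0.0251 toolx yaw in clamp 1.215 Fclamp [5.92 5.72] -0.61
tool th 0.356 handle th est 0.384 push N 7.42 TCP in handle frame 114.7 22.7 t 6.3
```

Call:
{"method": "move_arm", "body": {
  "motion": [
    [[-0.0031,0,0],[0,0,-0.0255],-1],
    [[-0.0031,0,0],[0,0,-0.0255],-1],
    [[-0.0031,0,0],[0,0,-0.0255],-1],
    [[-0.0031,0,0],[0,0,-0.0255],-1],
    [[0,0,0],[0,0,0],-1]
  ]
}}

```text
clock: 6.8
position: [0.5729, 0.0563, 0.0251]
ee_rot: [0.888, 0.461, 0.001, -0.001]
ft_force: [3.9, 7.7, 2.1]
grip_width: -0.0
grasp_force: 3.9
```

```bash
python3 -c "
from h import *
st()"
```

```text
clamp mm [-113.7   73.6] z 0.0251 toolx yaw in clamp 1.296 Fclamp [1.15 8.59] 2.11
tool th 0.275 handle th est 0.309 push N 8.59 TCP in handle frame 114.3 23.5 t 6.8
```

Call:
{"method": "move_arm", "body": {
  "motion": [
    [[-0.0031,0,0],[0,0,-0.0255],-1],
    [[-0.0031,-0.0003,0],[0,0,-0.0255],-1],
    [[-0.0031,-0.0003,0],[0,0,-0.0255],-1],
    [[0,0,0],[0,0,0],-1]
  ]
}}

```text
clock: 7.2
position: [0.5681, 0.0514, 0.0249]
ee_rot: [0.873, 0.487, 0.001, -0.001]
ft_force: [0.6, 8.0, 3.0]
grip_width: 0.001
grasp_force: 3.9
```

```bash
python3 -c "
from h import *
st()"
```

```text
clamp mm [-116.6   67.3] z 0.0249 toolx yaw in clamp 1.357 Fclamp [-2.12  7.69] 3.04
tool th 0.214 handle th est 0.249 push N 7.07 TCP in handle frame 114.2 23.6 t 7.2
```

Call:
{"method": "move_arm", "body": {
  "motion": [
    [[-0.0031,-0.0005,0],[0,0,-0.0255],-1],
    [[-0.0031,-0.0005,0],[0,0,-0.0255],-1],
    [[0,0,0],[0,0,0],-1]
  ]
}}

```text
clock: 7.5
position: [0.5648, 0.0476, 0.0248]
ee_rot: [0.863, 0.505, 0.001, -0.001]
ft_force: [0.3, 7.7, 2.1]
grip_width: -0.004
grasp_force: 3.6
```

```bash
python3 -c "
from h import *
st()"
```

```text
clamp mm [-118.4   62.6] z 0.0248 toolx yaw in clamp 1.397 Fclamp [-2.3   7.39] 2.09
tool th 0.174 handle th est 0.207 push N 6.88 TCP in handle frame 114.2 23.2 t 7.5
```

Call:
{"method": "move_arm", "body": {
  "motion": [
    [[-0.0031,-0.0006,0],[0,0,-0.0255],-1],
    [[-0.0016,-0.0003,0],[0,0,-0.0127],-1],
    [[0,0,0],[0,0,0],-1]
  ]
}}

```text
clock: 7.8
position: [0.5624, 0.0447, 0.0248]
ee_rot: [0.856, 0.517, 0.001, -0.001]
ft_force: [0.6, 7.0, 2.8]
grip_width: 0.001
grasp_force: 3.2
```

```bash
python3 -c "
from h import *
st()"
```

```text
clamp mm [-119.7   59.1] z 0.0248 toolx yaw in clamp 1.426 Fclamp [-1.75  6.84] 2.8
tool th 0.144 handle th est 0.174 push N 6.52 TCP in handle frame 114.2 22.9 t 7.8
```

Call:
{"method": "move_arm", "body": {
  "motion": [
    [[-0.0031,-0.0006,0],[0,0,-0.0255],-1],
    [[-0.0016,-0.0003,0],[0,0,-0.0127],-1],
    [[0,0,0],[0,0,0],-1]
  ]
}}

```text
clock: 8.1
position: [0.5601, 0.0415, 0.0247]
ee_rot: [0.848, 0.53, 0.0, -0.001]
ft_force: [0.3, 6.2, 2.5]
grip_width: 0.001
grasp_force: 2.8
```

```bash
python3 -c "
from h import *
st()"
```

```text
clamp mm [-120.8   55.4] z 0.0247 toolx yaw in clamp 1.456 Fclamp [-1.81  5.92] 2.5
tool th 0.115 handle th est 0.14 push N 5.68 TCP in handle frame 114.2 22.4 t 8.1
```

Call:
{"method": "move_arm", "body": {
  "motion": [
    [[-0.0031,-0.0006,0],[0,0,-0.0255],-1],
    [[0,0,0],[0,0,0],-1]
  ]
}}

```text
clock: 8.3
position: [0.5585, 0.0393, 0.0246]
ee_rot: [0.843, 0.539, 0.0, -0.001]
ft_force: [0.0, 5.5, 2.1]
grip_width: -0.0
grasp_force: 2.5
```

```bash
python3 -c "
from h import *
st()"
```

```text
clamp mm [-121.6   52.7] z 0.0246 toolx yaw in clamp 1.476 Fclamp [-1.82  5.22] 2.12
tool th 0.094 handle th est 0.117 push N 5.03 TCP in handle frame 114.1 22.1 t 8.3
```

Call:
{"method": "move_arm", "body": {
  "motion": [
    [[-0.0031,-0.0006,0],[0,0,-0.0255],-1],
    [[-0.0016,-0.0003,0],[0,0,-0.0127],-1],
    [[0,0,0],[0,0,0],-1]
  ]
}}

```text
clock: 8.6
position: [0.5565, 0.0357, 0.0244]
ee_rot: [0.835, 0.551, -0.0, -0.001]
ft_force: [0.6, 4.0, 1.2]
grip_width: 0.001
grasp_force: 2.2
```

```bash
python3 -c "
from h import *
st()"
```

```text
clamp mm [-122.3   48.7] z 0.0244 toolx yaw in clamp 1.505 Fclamp [-0.79  4.  ] 1.24
tool th 0.066 handle th est 0.081 push N 3.94 TCP in handle frame 113.9 21.3 t 8.6
```

Call:
{"method": "move_arm", "body": {
  "motion": [
    [[-0.0031,-0.0006,0],[0,0,-0.0255],-1],
    [[0,0,0],[0,0,0],-1]
  ]
}}

```text
clock: 8.8
position: [0.5552, 0.033, 0.0243]
ee_rot: [0.829, 0.559, -0.0, -0.0]
ft_force: [-1.2, 3.7, 1.1]
grip_width: -0.003
grasp_force: 1.6
```

```bash
python3 -c "
from h import *
st()"
```

```text
clamp mm [-122.6   45.7] z 0.0243 toolx yaw in clamp 1.524 Fclamp [-2.37  3.08] 1.05
tool th 0.047 handle th est 0.054 push N 2.96 TCP in handle frame 113.6 20.4 t 8.8
```

Call:
{"method": "move_arm", "body": {
  "motion": [
    [[-0.0031,-0.0006,0],[0,0,-0.0255],-1],
    [[0,0,0],[0,0,0],-1]
  ]
}}

```text
clock: 9.0
position: [0.5541, 0.0304, 0.0242]
ee_rot: [0.824, 0.567, -0.001, 0.0]
ft_force: [-0.6, 2.8, -0.6]
grip_width: 0.0
grasp_force: 0.9
```

```bash
python3 -c "
from h import *
st()"
```

```text
clamp mm [-122.8   42.8] z 0.0242 toolx yaw in clamp 1.544 Fclamp [-1.54  2.43] -0.64
tool th 0.027 handle th est 0.029 push N 2.39 TCP in handle frame 113.4 19.8 t 9.0
```

Call:
{"method": "move_arm", "body": {
  "motion": [
    [[-0.002,-0.0004,0],[0,0,-0.017],-1],
    [[0,0,0],[0,0,0],-1]
  ]
}}

```text
clock: 9.2
position: [0.5535, 0.029, 0.0243]
ee_rot: [0.82, 0.572, -0.0, 0.0]
ft_force: [-0.3, 0.8, -0.2]
grip_width: -0.002
grasp_force: 0.4
```

```bash
python3 -c "
from h import *
st()"
```

```text
clamp mm [-122.9   41.3] z 0.0243 toolx yaw in clamp 1.557 Fclamp [-0.53  0.64] -0.2
tool th 0.014 handle th est 0.016 push N 0.63 TCP in handle frame 113.2 19.8 t 9.2
```

Call:
{"method": "move_arm", "body": {
  "motion": [
    [[-0.0015,-0.0003,0],[0,0,-0.0127],-1],
    [[0,0,0],[0,0,0],-1]
  ]
}}

```text
clock: 9.4
position: [0.553, 0.0282, 0.0244]
ee_rot: [0.817, 0.576, -0.0, 0.0]
ft_force: [-0.5, 0.8, -0.5]
grip_width: 0.003
grasp_force: 0.2
```

```bash
python3 -c "
from h import *
st()"
```

```text
clamp mm [-123.1   40.4] z 0.0244 toolx yaw in clamp 1.567 Fclamp [-0.73  0.59] -0.45
tool th 0.004 handle th est 0.008 push N 0.59 TCP in handle frame 113.1 20.0 t 9.4
```

Call:
{"method": "move_arm", "body": {
  "motion": [
    [[-0.0013,-0.0003,0],[0,0,-0.0115],-1],
    [[0,0,0],[0,0,0],-1]
  ]
}}

```text
clock: 9.6
position: [0.5526, 0.0275, 0.0245]
ee_rot: [0.815, 0.58, -0.0, 0.0]
ft_force: [0.8, 0.3, 0.4]
grip_width: -0.001
grasp_force: 0.2
```

```bash
python3 -c "
from h import *
st()"
```

```text
clamp mm [-123.2   39.6] z 0.0245 toolx yaw in clamp 1.576 Fclamp [0.66 0.56] 0.39
tool th -0.005 handle th est 0.001 push N 0.56 TCP in handle frame 113.1 20.2 t 9.6
```

Call:
{"method": "move_arm", "body": {
  "motion": [
    [[-0.0015,-0.0003,0],[0,0,-0.01],-1],
    [[0,0,0],[0,0,0],-1]
  ]
}}

```text
clock: 9.8
position: [0.552, 0.0265, 0.0245]
ee_rot: [0.812, 0.583, -0.0, 0.0]
ft_force: [0.2, 0.8, -0.0]
grip_width: -0.003
grasp_force: 0.1
```

```bash
python3 -c "
from h import *
st()"
```

```text
clamp mm [-123.5   38.4] z 0.0245 toolx yaw in clamp 1.584 Fclamp [-0.11  0.82] -0.04
tool th -0.013 handle th est -0.009 push N 0.82 TCP in handle frame 113.3 19.9 t 9.8
```

Call:
{"method": "move_arm", "body": {
  "motion": [
    [[-0.0013,-0.0002,0],[0,0,-0.008],-1],
    [[0,0,0],[0,0,0],-1]
  ]
}}

```text
clock: 10.0
position: [0.5514, 0.0257, 0.0244]
ee_rot: [0.811, 0.586, -0.0, 0.0]
ft_force: [0.5, -0.4, -0.0]
grip_width: -0.003
grasp_force: 0.0
```

```bash
python3 -c "
from h import *
st()"
```

```text
clamp mm [-123.7   37.5] z 0.0244 toolx yaw in clamp 1.59 Fclamp [ 0.59 -0.19] -0.03
tool th -0.019 handle th est -0.018 push N -0.2 TCP in handle frame 113.4 19.7 t 10.0
```

Call:
{"method": "move_arm", "body": {
  "motion": [
    [[-0.0013,-0.0002,0],[0,0,-0.008],-1],
    [[0,0,0],[0,0,0],-1]
  ]
}}

```text
clock: 10.2
position: [0.551, 0.0249, 0.0244]
ee_rot: [0.809, 0.588, -0.0, 0.0]
ft_force: [-0.1, -0.1, -0.7]
grip_width: 0.002
grasp_force: 0.0
```

```bash
python3 -c "
from h import *
st()"
```

```text
clamp mm [-123.9   36.6] z 0.0244 toolx yaw in clamp 1.597 Fclamp [-0.04 -0.11] -0.75
tool th -0.026 handle th est -0.025 push N -0.11 TCP in handle frame 113.4 19.6 t 10.2
```

Call:
{"method": "move_arm", "body": {
  "motion": [
    [[-0.0013,-0.0002,0],[0,0,-0.008],-1],
    [[0,0,0],[0,0,0],-1]
  ]
}}

```text
clock: 10.4
position: [0.5506, 0.024, 0.0244]
ee_rot: [0.807, 0.591, -0.0, 0.0]
ft_force: [0.2, 0.0, -0.6]
grip_width: 0.001
grasp_force: 0.0
```

```bash
python3 -c "
from h import *
st()"
```

```text
clamp mm [-124.    35.7] z 0.0244 toolx yaw in clamp 1.603 Fclamp [0.22 0.12] -0.59
tool th -0.032 handle th est -0.034 push N 0.11 TCP in handle frame 113.4 19.3 t 10.4
```

Call:
{"method": "move_arm", "body": {
  "motion": [
    [[-0.0013,-0.0002,0],[0,0,-0.008],-1],
    [[0,0,0],[0,0,0],-1]
  ]
}}

```text
clock: 10.6
position: [0.5502, 0.0231, 0.0245]
ee_rot: [0.805, 0.593, -0.0, 0.0]
ft_force: [0.1, 0.5, -0.1]
grip_width: 0.003
grasp_force: 0.0
```

```bash
python3 -c "
from h import *
st()"
```

```text
clamp mm [-124.1   34.7] z 0.0245 toolx yaw in clamp 1.609 Fclamp [-0.06  0.48] -0.05
tool th -0.038 handle th est -0.042 push N 0.48 TCP in handle frame 113.4 19.1 t 10.6
```

Call:
{"method": "move_arm", "body": {
  "motion": [
    [[-0.0013,-0.0002,0],[0,0,-0.008],-1],
    [[0,0,0],[0,0,0],-1]
  ]
}}

```text
clock: 10.8
position: [0.5499, 0.0228, 0.0245]
ee_rot: [0.803, 0.596, 0.0, -0.0]
ft_force: [1.2, 1.0, -0.9]
grip_width: -0.001
grasp_force: 1.0
```

Run:
```python
from h import *
st()
d=snap("side","s2"); cv2.imwrite("pics/c2.png",cv2.resize(np.array(d["pixels"])[120:290,160:390,::-1],(800,592),interpolation=3))
```

```text
clamp mm [-124.2   34.3] z 0.0245 toolx yaw in clamp 1.616 Fclamp [0.82 1.38] -0.86
tool th -0.045 handle th est -0.046 push N 1.34 TCP in handle frame 113.5 19.4 t 10.8
```

View pics/c2.png

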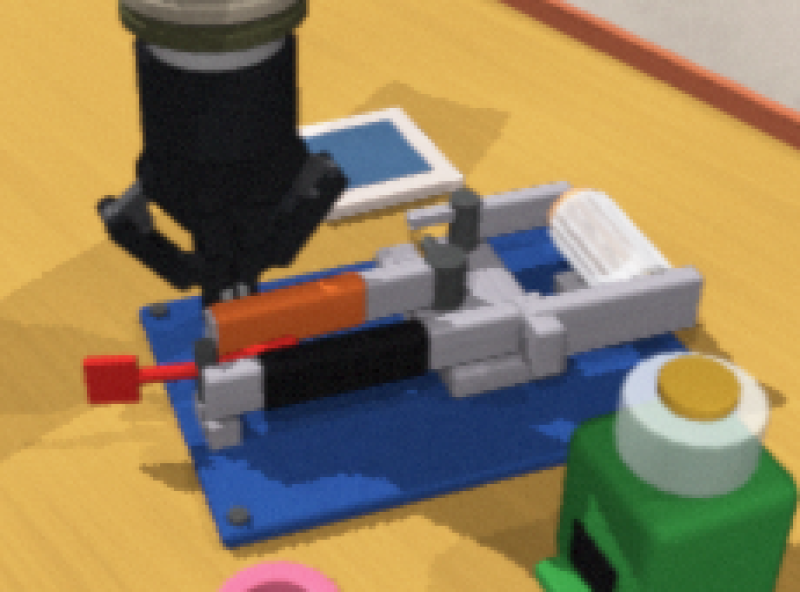

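The handle lies nearly parallel to the black one, with its end at (210,325) and the fingers behind it. Force fell to zero and then contact returned about 4 mm later. One more small press should confirm it's the hard stop.

Call:
{"method": "move_arm", "body": {
  "motion": [
    [[-0.001,0,0],[0,0,0],-1],
    [[0,0,0],[0,0,0],-1]
  ]
}}

```text
clock: 11.05
position: [0.5499, 0.0227, 0.0246]
ee_rot: [0.803, 0.596, 0.001, -0.0]
ft_force: [1.9, 5.2, -1.5]
grip_width: -0.002
grasp_force: 2.5
```

```bash
python3 -c "
from h import *
st()"
```

```text
clamp mm [-124.2   34.2] z 0.0246 toolx yaw in clamp 1.616 Fclamp [0.08 5.53] -1.51
tool th -0.045 handle th est -0.046 push N 5.51 TCP in handle frame 113.4 19.4 t 11.05
```

Hard stop confirmed: about 0.1 mm of travel for +4 N. I'll ease off slowly and watch whether the handle follows.

Call:
{"method": "move_arm", "body": {
  "motion": [
    [[0.0006,0,0],[0,0,0],-1],
    [[0.0006,0,0],[0,0,0],-1],
    [[0.001,0,0],[0,0,0],-1],
    [[0.0015,0,0],[0,0,0],-1],
    [[0.002,0,0],[0,0,0],-1],
    [[0.002,0,0],[0,0,0],-1],
    [[0,0,0],[0,0,0],-1]
  ]
}}

```text
clock: 11.75
position: [0.5512, 0.0273, 0.0244]
ee_rot: [0.803, 0.596, -0.0, 0.0]
ft_force: [-0.7, 0.4, 0.0]
grip_width: 0.002
grasp_force: 0.0
```

```bash
python3 -c "
from h import *
st()"
```

```text
clamp mm [-124.5   39. ] z 0.0244 toolx yaw in clamp 1.615 Fclamp [-0.83  0.16] 0.03
tool th -0.045 handle th est -0.004 push N 0.19 TCP in handle frame 113.6 24.1 t 11.75
```

Force is zero and the handle didn't follow, so it's locked. Next: swing out wide, then round to the lever side.

Call:
{"method": "move_arm", "body": {
  "motion": [
    [[0.012,0,0],[0,0,0],-1],
    [[0.02,0,-0.006],[0,0,0],-1],
    [[0,-0.02,-0.006],[0,0,0.02],-1],
    [[0,-0.03,0],[0,0,0.02],-1],
    [[0,-0.03,0],[0,0,0.016],-1],
    [[0,-0.022,0],[0,0,0],-1],
    [[0,0,0],[0,0,0],-1],
    [[0,0,0],[0,0,0],-1]
  ]
}}

```text
clock: 12.55
position: [0.4863, 0.0749, 0.034]
ee_rot: [0.816, 0.578, 0.0, 0.0]
ft_force: [0.7, 0.4, 0.4]
grip_width: 0.003
grasp_force: 0.0
```

Run:
```python
from h import *
inclamp()
d=snap("side","s3"); c=snap("top","t3")
o=np.zeros((400,800,3),np.uint8); o[:296,:400]=cv2.resize(np.array(d["pixels"])[120:290,160:390,::-1],(400,296),interpolation=3)
o[:,400:]=cv2.resize(np.array(c["pixels"])[130:280,210:360,::-1],(400,400),interpolation=3); cv2.imwrite("pics/c3.png",o)
```

```text
clamp mm [-201.5   62.3] z 0.034 toolx yaw in clamp 1.572 Fclamp [0.55 0.57] 0.38
```

View pics/c3.png

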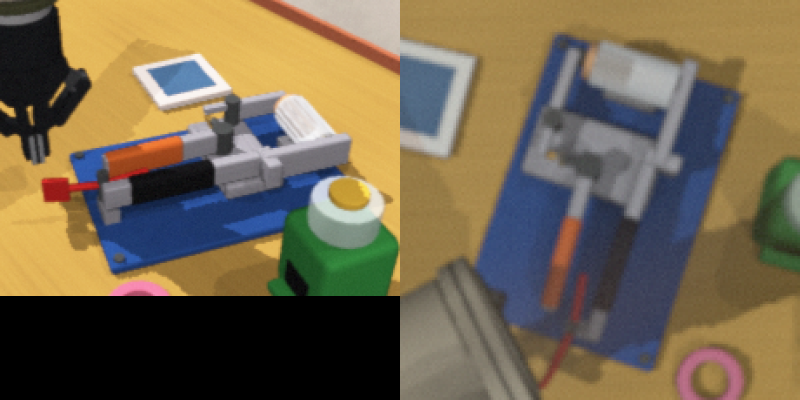

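The hand is off and the pliers stay shut, with the orange handle parallel to the black one at (565,260). The maple flange sits against the tube at (592,62). Now to the lever pad.

Call:
{"method": "move_arm", "body": {
  "motion": [
    [[-0.02,0.002,0],[0,0,0],-1],
    [[-0.02,0.001,0],[0,0,0],-1],
    [[-0.012,0,0],[0,0,0],-1],
    [[-0.008,0,0],[0,0,0],-1],
    [[-0.004,0,0],[0,0,0],-1],
    [[-0.003,0,0],[0,0,0],-1],
    [[0,0,0],[0,0,0],-1]
  ]
}}

```text
clock: 13.35
position: [0.4711, 0.0262, 0.0335]
ee_rot: [0.816, 0.578, 0.0, 0.0]
ft_force: [-0.3, 0.8, -0.2]
grip_width: -0.001
grasp_force: 0.3
```

```bash
cat >> h.py <<'E'
def lv():
    o=manip.get_obs(); x=Ro.from_quat(o["ee_rot"]).as_matrix()[:,0]; inclamp()
    p=(Rm.T@(o["position"][:2]-org)-[-.15,-.012])*1000; a=np.arctan2(x[1],x[0])-yaw-np.pi/2
    q=np.array([[np.cos(a),np.sin(a)],[-np.sin(a),np.cos(a)]])@p
    print("tool turn",a.round(3),"TCP in lever-turned frame",q.round(1),"push",round(float(x@o["ft_force"]),2),"|F|",np.linalg.norm(o["ft_force"]).round(1),"t",o["clock"])
E
python3 -c "
from h import *
lv()"
```

```text
clamp mm [-199.7   11.3] z 0.0335 toolx yaw in clamp 1.571 Fclamp [-0.53  0.71] -0.24
tool turn 0.001 TCP in lever-turned frame [-49.7  23.3] push 0.71 |F| 0.9 t 13.35
```

Call:
{"method": "move_arm", "body": {
  "motion": [
    [[-0.0033,-0.0014,0],[0,0,-0.0637],-1],
    [[-0.0033,-0.0014,0],[0,0,-0.0637],-1],
    [[-0.0033,-0.0014,0],[0,0,-0.0637],-1],
    [[0,0,0],[0,0,0],-1]
  ]
}}

```text
clock: 13.75
position: [0.466, 0.02, 0.0335]
ee_rot: [0.77, 0.638, 0.0, 0.0]
ft_force: [-0.3, 0.7, -0.3]
grip_width: 0.001
grasp_force: 0.4
```

```bash
python3 -c "
from h import *
lv()"
```

```text
clamp mm [-202.4    3.7] z 0.0335 toolx yaw in clamp 1.722 Fclamp [-0.5   0.58] -0.27
tool turn 0.152 TCP in lever-turned frame [-49.4  23.5] push 0.65 |F| 0.8 t 13.75
```

Call:
{"method": "move_arm", "body": {
  "motion": [
    [[-0.0033,-0.0014,0],[0,0,-0.0637],-1],
    [[-0.0033,-0.0014,0],[0,0,-0.0637],-1],
    [[0,0,0],[0,0,0],-1]
  ]
}}

```text
clock: 14.05
position: [0.4632, 0.0155, 0.0336]
ee_rot: [0.738, 0.675, 0.0, 0.0]
ft_force: [0.5, 1.3, -0.3]
grip_width: -0.001
grasp_force: 0.6
```

```bash
python3 -c "
from h import *
lv()"
```

```text
clamp mm [-203.5   -1.4] z 0.0336 toolx yaw in clamp 1.821 Fclamp [0.01 1.42] -0.3
tool turn 0.25 TCP in lever-turned frame [-49.2  23.5] push 1.37 |F| 1.5 t 14.05
```

Call:
{"method": "move_arm", "body": {
  "motion": [
    [[-0.0033,-0.0014,0],[0,0,-0.0637],-1],
    [[-0.0033,-0.0014,0],[0,0,-0.0637],-1],
    [[0,0,0],[0,0,0],-1]
  ]
}}

```text
clock: 14.35
position: [0.4607, 0.0104, 0.0335]
ee_rot: [0.703, 0.711, 0.0, 0.0]
ft_force: [0.2, 0.2, -0.4]
grip_width: -0.001
grasp_force: 0.5
```

```bash
python3 -c "
from h import *
lv()"
```

```text
clamp mm [-204.2   -7. ] z 0.0335 toolx yaw in clamp 1.92 Fclamp [0.13 0.21] -0.39
tool turn 0.349 TCP in lever-turned frame [-49.3  23.2] push 0.15 |F| 0.5 t 14.35
```

Call:
{"method": "move_arm", "body": {
  "motion": [
    [[-0.0033,-0.0014,0],[0,0,-0.0637],-1],
    [[-0.0033,-0.0014,0],[0,0,-0.0637],-1],
    [[0,0,0],[0,0,0],-1]
  ]
}}

```text
clock: 14.65
position: [0.4587, 0.0054, 0.0335]
ee_rot: [0.667, 0.745, 0.0, 0.0]
ft_force: [0.8, 1.2, 0.7]
grip_width: -0.005
grasp_force: 0.5
```

```bash
python3 -c "
from h import *
lv()"
```

```text
clamp mm [-204.4  -12.4] z 0.0335 toolx yaw in clamp 2.019 Fclamp [0.33 1.44] 0.65
tool turn 0.449 TCP in lever-turned frame [-49.2  23.2] push 1.15 |F| 1.6 t 14.65
```

Call:
{"method": "move_arm", "body": {
  "motion": [
    [[-0.0033,-0.0014,0],[0,0,-0.0637],-1],
    [[-0.0033,-0.0014,0],[0,0,-0.0637],-1],
    [[0,0,0],[0,0,0],-1]
  ]
}}

```text
clock: 14.95
position: [0.4572, 0.0003, 0.0334]
ee_rot: [0.629, 0.777, -0.0, -0.0]
ft_force: [0.3, 1.3, -0.4]
grip_width: 0.0
grasp_force: 0.5
```

Run:
```python
from h import *
lv()
d=snap("side","s4"); c=snap("top","t4")
o=np.zeros((400,800,3),np.uint8); o[:296,:400]=cv2.resize(np.array(d["pixels"])[120:290,160:390,::-1],(400,296),interpolation=3)
o[:,400:]=cv2.resize(np.array(c["pixels"])[130:280,210:360,::-1],(400,400),interpolation=3); cv2.imwrite("pics/c4.png",o)
```

```text
clamp mm [-204.1  -17.8] z 0.0334 toolx yaw in clamp 2.119 Fclamp [-0.19  1.3 ] -0.36
tool turn 0.548 TCP in lever-turned frame [-49.2  23.3] push 1.21 |F| 1.4 t 14.95
```

View pics/c4.png

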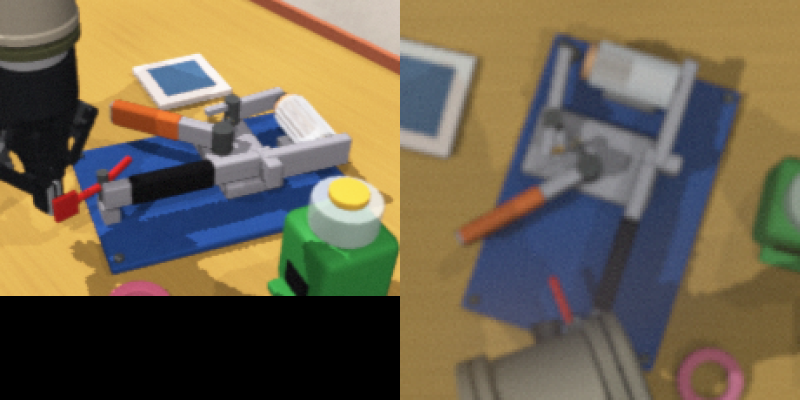

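The pliers have sprung open: the orange handle is out at (460,240) and the maple flange is still on the tube at (590,60). I'll ease the lever back along its arc, then retreat and lift.

Call:
{"method": "move_arm", "body": {
  "motion": [
    [[0.0033,0.0014,0],[0,0,0.0637],-1],
    [[0.0033,0.0014,0],[0,0,0.0637],-1],
    [[0.0033,0.0014,0],[0,0,0.0637],-1],
    [[0.0033,0.0014,0],[0,0,0.0637],-1],
    [[0.0033,0.0014,0],[0,0,0.0637],-1],
    [[0.0033,0.0014,0],[0,0,0.0637],-1],
    [[0.0033,0.0014,0],[0,0,0.0637],-1],
    [[0.0033,0.0014,0],[0,0,0.0637],-1],
    [[0.0033,0.0014,0],[0,0,0.0637],-1],
    [[0.0033,0.0014,0],[0,0,0.0637],-1],
    [[0.0033,0.0014,0],[0,0,0.0637],-1],
    [[0.008,0,0],[0,0,0],-1]
  ]
}}

```text
clock: 16.25
position: [0.4717, 0.0322, 0.0334]
ee_rot: [0.817, 0.576, -0.0, 0.0]
ft_force: [-0.2, -1.0, -0.3]
grip_width: -0.001
grasp_force: 0.0
```

Call:
{"method": "move_arm", "body": {
  "motion": [
    [[0.015,-0.01,0],[0,0,0],-1],
    [[0.015,-0.02,0],[0,0,0],-1],
    [[0,0,-0.03],[0,0,0],-1],
    [[0,0,-0.04],[0,0,0],-1],
    [[0,0,-0.05],[0,0,0],-1],
    [[0,0,-0.05],[0,0,0],-1],
    [[0,0,0],[0,0,0],-1],
    [[0,0,0],[0,0,0],-1],
    [[0,0,0],[0,0,0],-1]
  ]
}}

```text
clock: 17.15
position: [0.457, 0.0613, 0.1599]
ee_rot: [0.816, 0.578, -0.001, -0.0]
ft_force: [0.4, 0.1, -1.1]
grip_width: 0.004
grasp_force: 0.0
```

Run:
```python
from h import *
inclamp()
d=snap("side","s5"); c=snap("top","t5")
o=np.zeros((400,800,3),np.uint8); o[:,:400]=cv2.resize(np.array(d["pixels"])[150:290,200:340,::-1],(400,400),interpolation=3)
o[:,400:]=cv2.resize(np.array(c["pixels"])[130:290,200:360,::-1],(400,400),interpolation=3); cv2.imwrite("pics/c5.png",o)
```

```text
clamp mm [-224.6   39.7] z 0.1599 toolx yaw in clamp 1.572 Fclamp [0.32 0.23] -1.1
```

View pics/c5.png

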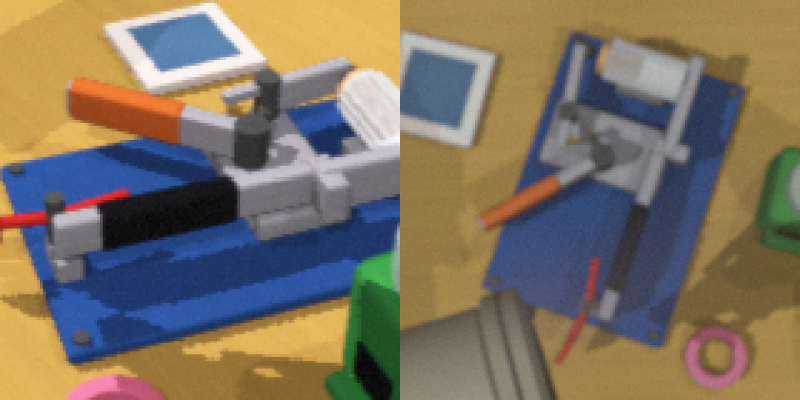

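The pliers are open, with the handle end at (482,222). The lever is back at rest at (575,315), the flange sits against the tube at (603,55), and the bystanders haven't moved. Handing in.

```bash
python3 -c "
from workcell import order
print(order.hand_in())"
```

```text
the job is handed in; nothing more can be done
None
```

The job is handed in: the pliers snapped shut and stayed locked with the hand off, the red lever sprang them open, the stopper looks fully home in the pictures, nothing around was moved, and the highest force I read on the pliers was about 9 N.

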